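Pack the brake dies away, cover on, clamps down

ROBOT

A 6-joint arm with a two-finger parallel gripper is mounted at the origin on the work surface. World frame = base frame: x ahead of the robot, y to its left, z up, the work surface at z = 0. Lengths are in m, angles in degrees, forces in N, time in s.
With the tool pointing down it reaches from about 0.25 to 0.725 m from the base axis. Payload 9.7 kg.
Tool frame: the origin (TCP) lies midway between the tips of the shut fingers; the grasp point (between the pads) lies bot.hold_point_z behind it (bot.hold_point_z is the distance from the TCP to the grasp point, in m); z points along the fingers, y is the line along which they close (so a half turn about z gives the same grasp; the last joint's range is limited). The gripper opens to 85 mm and grips with 20 to 120 N. Pads are 22 mm wide; open, the fingers measure 114 mm over their backs; the gripper's body (76 mm by 85 mm) begins 54 mm behind the grasp point. The pads swing forward as they close: fully open they stand 13 mm farther back than shut.
Start: joints at [66.921, 4.979, 10.078, 95.1, 0, 90], TCP at [0.216, 0.506, 0.231] pointing down, gripper open.
Joint ranges: [-179.16, 179.16], [-48.56, 103.87], [-65.8, 70.77], [-126.05, 130.52], [-82.76, 87.17], [-180, 180]. Speed limits (degrees/s): [127.2, 127.2, 147.25, 180, 180, 180].

INTERFACE

Orientations are given as [roll, pitch, yaw] about the fixed x, y, z axes, in that order (R = Rz(yaw) Ry(pitch) Rx(roll)).
In Python, from workcell import bot, camera, camera_model, ticket gives the robot as it stands.
- The arm moves only by the tool send_rows, never from a script. Its argument "targets" is text: rows parted by semicolons, each of 5 numbers parted by spaces: the shift along the tool's x, y, z in mm, then the turn about the tool's z in degrees, then the closure in counts, from 0 (fully open) to 255 (shut). A call has 1 to 20 rows; each row is the pose to reach, as a shift and turn from the pose commanded when the call began, along the tool's axes at that moment; what a row does not reach only later rows make up. A row lasts 1/8 s, in which the tool goes at most 62.5 mm and 10.7 degrees, less where a joint would pass 70% of its speed; a pose out of reach is approached as far as the arm can. A call with a gripper value outside its range is refused whole. The fingers move at their own pace and stop on an object; "newtons" is the grip in N (left out, the last holds). Time passes only in rows, so rows that repeat a pose let the fingers close. It gives the time, the measured TCP pose, the force, the opening and the grip force at its end, in the units of the state.
- bot.get_obs(): the state, without advancing time (a new reading comes with each control period).
- camera(name): name is "side" or "top"; returns the picture (384x512x3 uint8, blue, green, red); there is no depth.
- camera_model(name): a dict with "K" (3x3 intrinsics, pixels), "pose" (4x4, takes a point from camera to world coordinates). Camera axes: x right, y down, z forward; pixel columns grow to the right and rows downward; lengths in m; the calibration is good to about 2 mm. A picture is of the moment at which its call begins. camera_model takes no time and is no camera call.
- ticket.job_done(): hands the job in; it is judged then, once.
The state is a dict: "time": time; "q": joint angles; "qd": joint speeds; "joint_efforts": joint torques, N m; "ee_pos": TCP position; "tcp_rot": TCP orientation; "wrist_force": force on the tool from outside, world axes, zero at the start; "torque": the same for the moment, N m; "opening": finger opening in m; "grasp_force": force on a finger pad.
Only numpy, scipy, OpenCV 4.12 (cv2) and the standard library are available. Lean on these libraries where they do the work, as an engineer would, in place of code of your own. Each camera call takes 0.05 s, during which the arm holds its last target. There are 200 camera calls.

TASK

Pack every T-shaped brake die segment that stands on the bench into the blue tooling box, each upright on its foot and flat on the floor of one of the two channels (two fit end to end in a channel only if their lengths suit). Then turn the aluminium cover so that its four holes match the studs, lower it until it lies flat on the rim, and only then push both red toggle-clamp handles fully down. Leave the hammer, the rivet jar and the cup where they are.

Things in the scene. Friction and masses are not known exactly. Their poses are not given: they have to be found in the camera images.
- box: Blue sheet-steel tooling box fixed to the bench, still uncovered. Origin: centre of its underside, on the bench; z up, y along its long side. Inside 118 (x) by 162 (y) mm, floor 6 mm up, walls low: rim 28 mm up. A black rib (4 mm wide, 10 mm above the floor) at x = 0 runs along y and makes two channels. At each y end is a toggle clamp.
- channel_front (a point): Middle of the floor of the channel at the box's -x side: 57 mm wide (x), 162 mm long (y); at x = -30.5, y = 0, z = 6 mm in the box's frame.
- channel_back (a point): The same for the channel at the box's +x side, at x = +30.5 mm.
- box_rim (a point): Centre of the box at rim height, 28 mm above the bench. A flat flange at this height reaches out to x = +-88, y = +-110 mm; on it stand four upright studs, 8 mm diameter, at x = +-75, y = +-97 mm, tips 24 mm above the flange (top 6 mm tapered).
- left_clamp (a joint): Toggle clamp at the box's +y end: 0 = open, handle raised 1.0 rad above level; 1.0 = handle level, clamped (end stop). The straight handle points away from the box; its red grip, 18 mm diameter, lies 36 to 98 mm from the hinge. Pushed down (3 to 6 N), it swings a linked arm over until its rubber foot presses on the cover's flange. It stays where it is left.
- right_clamp (a joint): The same for the clamp at the box's -y end.
- left_pivot (a point): Hinge of the left clamp's handle: 146 mm along the box's +y from its centre, 48 mm above the bench; the hinge axis is the box's x. The handle's middle line runs from here outward, away from the box; upright arm of the open clamp, on the box side of it, reaches 90 mm above the bench, the raised handle 140 mm.
- right_pivot (a point): The same for the right clamp: 146 mm along the box's -y.
- cover_handle (a point): Aluminium cover, loose, about 0.45 kg, right way up. Point: middle of its black bar handle, 72 mm above its underside. Bar 14 mm wide (x), 12 high, 110 long (y), 24 mm free below it. z up. Flange 176 (x) by 220 (y) by 4 mm with 13 mm holes at x = +-75, y = +-97; the pan rises 42 mm. Half a turn is the same. Seated: handle 100 mm above the bench.
- die_60a_mid (a point): Steel press-brake die segment of inverted-T section, 60 mm long (y), 0.60 kg give or take 8 percent, standing on its foot. Point at the middle of its length and width, 27 mm up. Foot 50 mm wide (x) and 12 mm high; stem 16 mm wide (x), centred, up to the top at 54 mm, with a V groove along its top. z up. May be absent (None).
- die_60b_mid (a point): Steel press-brake die segment of inverted-T section, 60 mm long (y), 0.60 kg give or take 8 percent, standing on its foot. Point at the middle of its length and width, 27 mm up. Foot 50 mm wide (x) and 12 mm high; stem 16 mm wide (x), centred, up to the top at 54 mm, with a V groove along its top. z up. May be absent (None).
- die_75a_mid (a point): Steel press-brake die segment of inverted-T section, 75 mm long (y), 0.75 kg give or take 8 percent, standing on its foot. Point at the middle of its length and width, 27 mm up. Foot 50 mm wide (x) and 12 mm high; stem 16 mm wide (x), centred, up to the top at 54 mm, with a V groove along its top. z up. May be absent (None).
- die_75b_mid (a point): Steel press-brake die segment of inverted-T section, 75 mm long (y), 0.75 kg give or take 8 percent, standing on its foot. Point at the middle of its length and width, 27 mm up. Foot 50 mm wide (x) and 12 mm high; stem 16 mm wide (x), centred, up to the top at 54 mm, with a V groove along its top. z up. May be absent (None).
- die_90_mid (a point): Steel press-brake die segment of inverted-T section, 90 mm long (y), 0.90 kg give or take 8 percent, standing on its foot. Point at the middle of its length and width, 27 mm up. Foot 50 mm wide (x) and 12 mm high; stem 16 mm wide (x), centred, up to the top at 54 mm, with a V groove along its top. z up. May be absent (None).
- hammer: Bystander: hammer, 260 mm. Origin at its underside. Leave it alone.
- rivets: Bystander: rivet jar, 56 mm across, 75 mm high. Origin at its underside. Leave it alone.
- cup: Bystander: green tin cup, 72 mm across, 85 mm high. Origin at its underside. Leave it alone.
Not all that is in view belongs to the job. What is shaped like the part that bears die_60b_mid but orange or purple is not meant.

How it is judged (in metres and radians):
On the way, in this order (a step that is already met when the one before it is completed fails the run):
1. every die segment present stands upright on the floor of the box (z of die_60a_mid in the frame of box between 0.028 and 0.037 m and angle between each of die_60a_mid, die_60b_mid, die_75a_mid, die_75b_mid, die_90_mid's own z axis and vertical below 0.08 rad and x of die_60a_mid in the frame of box between -0.06 and 0.06 m and y of die_60a_mid in the frame of box between -0.082 and 0.082 m and z of die_60b_mid in the frame of box between 0.028 and 0.037 m and x of die_60b_mid in the frame of box between -0.06 and 0.06 m and y of die_60b_mid in the frame of box between -0.082 and 0.082 m and z of die_75a_mid in the frame of box between 0.028 and 0.037 m and x of die_75a_mid in the frame of box between -0.06 and 0.06 m and y of die_75a_mid in the frame of box between -0.082 and 0.082 m and z of die_75b_mid in the frame of box between 0.028 and 0.037 m and x of die_75b_mid in the frame of box between -0.06 and 0.06 m and y of die_75b_mid in the frame of box between -0.082 and 0.082 m and z of die_90_mid in the frame of box between 0.028 and 0.037 m and x of die_90_mid in the frame of box between -0.06 and 0.06 m and y of die_90_mid in the frame of box between -0.082 and 0.082 m), for 0.2 s.
2. the cover lies flat on the rim, over all four studs (z of cover_handle in the frame of box between 0.096 and 0.1035 m and angle between cover_handle's own z axis and vertical below 0.03 rad and horizontal distance between cover_handle and box below 0.007 m and angle between the x axis of cover_handle and the x axis of box, either way round below 0.06 rad), for 0.2 s.
3. both clamp handles are fully down (value of joint each of left_clamp, right_clamp above 0.93 rad), for 0.2 s.
At the end, for the whole second after the job is handed in: Every die segment present stands upright (within 0.08 rad) on the box's floor inside its walls (its middle 28 to 37 mm above the bench); the cover lies flat on the rim over the studs (handle at 96 to 103.5 mm, centred within 7 mm, level within 0.03 rad) and at rest; both clamp joints are above 0.93 (all of step 1 and all of step 2 and all of step 3 and linear speed of cover below 0.02 m/s); the robot touches nothing.
It fails at once if a bystander (hammer, rivet jar or cup) is shoved more than 50 mm from its place (distance of any of hammer, rivets, cup from where it was at the start of the episode above 0.05 m).
Of die_60a, die_60b, die_75a, die_75b, die_90 only 3 to 4 are there at a start; the rules pass over those that are not, and their reading is None.
At some moment in a run one of die_60a, die_60b, die_75a, die_75b, die_90, cover may be knocked a few centimetres aside while the robot is not near it.
It also fails if it takes over 210 s, if anything falls off the work surface, if the arm or the gripper's body presses on something with over 40 N, if the wrist force passes 120 N, or if a joint passes its speed limit or range.

## Working session

There is one attempt and no reset: what is moved stays moved. The work goes in short steps, Python scripts to look and compute and a tool call to move; the robot and the scene stay as the last step left them, time stands still between calls to the robot, and variables do not carry over. Pictures are saved under pics/ and viewed, at most 14 in all, crops included, and the job is handed in when it is done.

Besides the shell and the picture viewer there is one more tool, called after ">>>" as a command line: name --argument value ..., lists and objects as JSON in quotes. send_rows: Moves the arm, as the interface text tells. Its arguments: {"type":"object","properties":{"targets":{"type":"string"},"newtons":{"type":"number"}},"required":["targets"]}

```bash
ls; mkdir -p pics
python3 - <<'E'
from workcell import bot,camera,camera_model
import cv2
for n in("top","side"):
    cv2.imwrite(f"pics/{n}0.png",cv2.resize(camera(n),(800,600),interpolation=cv2.INTER_CUBIC)); m=camera_model(n); print(n,m["K"].round(1).tolist(),m["pose"].round(4).tolist())
    cv2.imwrite(f"pics/raw_{n}0.png",camera(n))
o=bot.get_obs();print(o,bot.hold_point_z)
E
```

```text
pics
top [[377.7, 0.0, 254.0], [0.0, 377.7, 190.3], [0.0, 0.0, 1.0]] [[-0.0533, -0.9772, 0.2055, 0.2763], [-0.9986, 0.0524, -0.01, 0.0019], [-0.001, -0.2058, -0.9786, 1.2519], [0.0, 0.0, 0.0, 1.0]]
side [[353.9, 0.0, 256.9], [0.0, 353.9, 190.5], [0.0, 0.0, 1.0]] [[0.9965, -0.0545, 0.0639, 0.434], [-0.0839, -0.6381, 0.7653, -0.843], [-0.0009, -0.768, -0.6405, 0.7877], [0.0, 0.0, 0.0, 1.0]]
{'time': 0.2, 'q': array([6.69198978e+01, 4.99861738e+00, 1.00533974e+01, 9.50999434e+01,
       6.26532330e-04, 9.00011114e+01]), 'qd': array([-0.0350561 , -0.13731795,  0.15625355, -0.07529906, -0.02829055,
       -0.08337219]), 'joint_efforts': array([ 1.96853252e-04, -5.20149529e+01,  4.64625585e+01,  1.11728220e-02,
       -5.05610581e-05,  1.60570471e-05]), 'ee_pos': array([0.21555481, 0.50585585, 0.23087252]), 'tcp_rot': array([-1.79954837e+02, -6.25656081e-04,  1.56918786e+02]), 'wrist_force': array([ 0.03386446, -0.2112066 , -0.58817884]), 'torque': array([ 0.00554787, -0.04805711,  0.02812384]), 'grasp_force': 0.0, 'opening': 0.08550151716265465} 0.0187
```

View pics/top0.png

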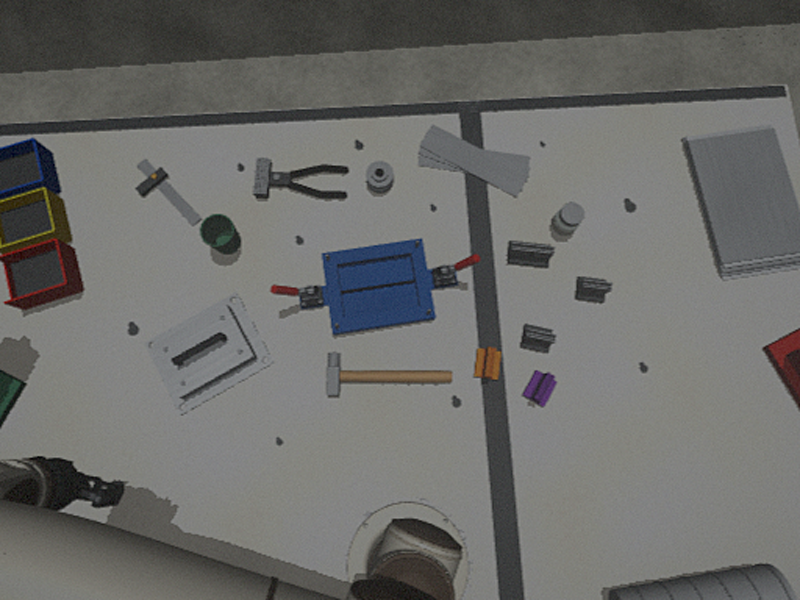

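View pics/side0.png

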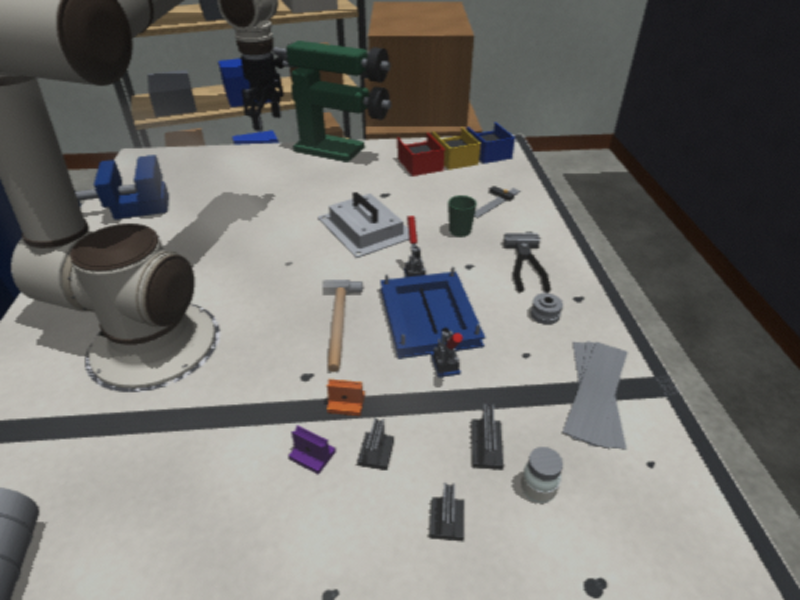

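The top view (800 px scale) shows the box at (379,286), the cover turned at (210,355) and the hammer at (390,377). The cup is at (220,233) and the jar at (567,218). There are three dark T-shaped dies, at (529,253), (592,290) and (537,338). The similar shapes at (487,363), orange, and (540,387), purple, are decoys: the segments are plain dark steel. The crop should confirm this.

```bash
cat > h.py <<'E'
import numpy as np,cv2
from workcell import bot,camera,camera_model
def ray(n,uv,z):
    m=camera_model(n);d=m["pose"][:3,:3]@np.linalg.inv(m["K"])@[uv[0],uv[1],1.];c=m["pose"][:3,3]
    return c+d*(z-c[2])/d[2]
def proj(n,p):
    m=camera_model(n);q=m["K"]@(m["pose"][:3,:3].T@(np.array(p)-m["pose"][:3,3]));return q[:2]/q[2]
def crop(n,u0,v0,w,h,s,f,img=None):
    im=camera(n) if img is None else img
    im=cv2.resize(im[v0:v0+h,u0:u0+w],None,fx=s,fy=s,interpolation=cv2.INTER_CUBIC)
    cv2.imwrite(f,cv2.convertScaleAbs(im,alpha=1.6)); return im
E
python3 - <<'E'
from h import *
t=cv2.imread("pics/raw_top0.png");s=cv2.imread("pics/raw_side0.png")
a=crop("top",300,125,100,140,4,"pics/a.png",t); b=crop("side",180,240,180,140,4,"pics/b.png",s)
c=crop("top",165,140,150,80,5,"pics/c.png",t)
ab=np.zeros((600,800,3),np.uint8); 
A=cv2.imread("pics/a.png");B=cv2.imread("pics/b.png")
B=cv2.resize(B,None,fx=.55,fy=.55)
ab[:560,:400]=A; ab[:B.shape[0],400:400+B.shape[1]]=B; cv2.imwrite("pics/ab.png",ab)
# dark masks
for n,im,reg in(("top",t,(320,145,75,90)),("side",s,(225,250,100,105))):
    u0,v0,w,h=reg;g=cv2.cvtColor(im,cv2.COLOR_BGR2HSV)[v0:v0+h,u0:u0+w]
    r=im[v0:v0+h,u0:u0+w].max(2); m=((r<95)&(g[...,1]<90)).astype(np.uint8)
    k,l,st,ce=cv2.connectedComponentsWithStats(m)
    for i in range(1,k):
        if st[i,4]>60:
            cn=np.argwhere(l==i)[:,::-1].astype(np.float32); rr=cv2.minAreaRect(cn)
            print(n,(np.array(rr[0])+[u0,v0]).round(1),np.round(rr[1],1),round(rr[2],1),st[i,4],ray(n,np.array(rr[0])+[u0,v0],.01).round(3))
g=cv2.cvtColor(t,cv2.COLOR_BGR2HSV)
m=((g[...,0]>100)&(g[...,0]<125)&(g[...,1]>120)).astype(np.uint8);k,l,st,ce=cv2.connectedComponentsWithStats(m)
for i in range(1,k):
    if st[i,4]>300: print("blue",st[i],ray("top",ce[i],.028).round(3),cv2.minAreaRect(np.argwhere(l==i)[:,::-1].astype(np.float32)))
E
```

```text
top [359.5 149. ] [ 8. 15.] 90.0 99 [ 0.663 -0.381  0.01 ]
top [338.9 162.6] [29.7 15.4] 5.2 400 [ 0.618 -0.305  0.01 ]
top [379.2 185.3] [22.3 15.3] 7.1 299 [ 0.532 -0.433  0.01 ]
top [343.8 216.6] [21.1 15.7] 13.0 293 [ 0.432 -0.303  0.01 ]
side [273.9 271.6] [98.3 50.2] 4.1 1783 [ 0.529 -0.257  0.01 ]
side [241.1 284.6] [18.9 30.3] 14.0 448 [ 0.439 -0.291  0.01 ]
side [285.5 328. ] [34. 21.] 90.0 560 [ 0.536 -0.42   0.01 ]
blue [  0  89  38  38 489] [0.876 0.789 0.028] ((17.164806365966797, 106.8678207397461), (35.450504302978516, 37.55995559692383), 84.95755004882812)
blue [ 206  153   72   61 3141] [0.559 0.03  0.028] ((241.34112548828125, 182.7513427734375), (51.6828498840332, 71.45716094970703), 81.38435363769531)
```

View pics/ab.png

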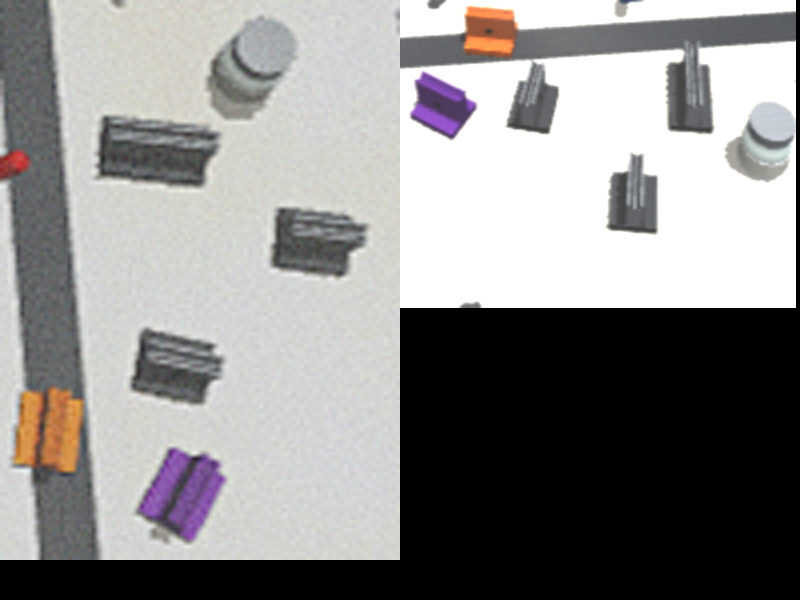

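View pics/c.png

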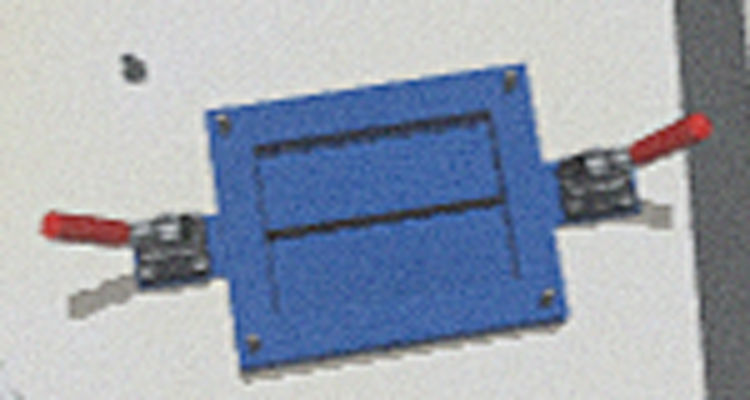

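Enlarged, the three dark segments are plain steel with a V groove. The feet scale to about 89, 61 and 62 mm, so they should be one 90 and two 60s. The orange and purple shapes are decoys. The box crop shows the stud tips at crop px (222,122), (511,78), (547,296) and (253,342).

Run:
```python
from h import *
P=lambda n,uv,z:ray(n,uv,z)[:2]
st=np.array([(222,122),(511,78),(547,296),(253,342)])/5+[164.6,139.6]
w=np.array([P("top",p,.052) for p in st]);c=w.mean(0)
print("studs",w.round(4).tolist(),c.round(4))
ly=(w[0]+w[3]-w[1]-w[2])/2; lx=(w[0]+w[1]-w[2]-w[3])/2
print("spans",np.linalg.norm(ly),np.linalg.norm(lx),"yaw box",np.degrees(np.arctan2(-ly[0],ly[1])),np.degrees(np.arctan2(lx[1],lx[0])))
t=lambda x,y:np.array([x/4+299.6,y/4+124.6])
for n,bl,br,tl,tr in(("90",(98,178),(205,186),(104,119),(218,132)),("60R",(273,267),(347,275),(280,211),(365,225)),("60L",(132,392),(207,403),(142,332),(222,350))):
    a,b=P("top",t(*bl),0),P("top",t(*br),0);d=(a-b)/np.linalg.norm(a-b);nx=np.array([d[1],-d[0]])
    print(n,"len",np.linalg.norm(a-b),"yaw",np.degrees(np.arctan2(-d[0],d[1])),"centre",((a+b)/2+nx*.025).round(4))
# side view stem-top near ends
s=lambda x,y:np.array([x/2.2+179.6,(y/2.2)+239.6])
for n,f,bk,fl,fr in(("90",(696,107),(691,42),(671,131),(712,131)),("60R",(637,209),(635,154),(609,229),(657,232)),("60L",(532,107),(538,64),(509,126),(549,132))):
    a,b=P("side",s(*f),.054),P("side",s(*bk),.054);e,g=P("side",s(*fl),0),P("side",s(*fr),0)
    print(n,"stem len",np.linalg.norm(a-b),"yaw",np.degrees(np.arctan2(a[0]-b[0],b[1]-a[1])),"c",((a+b)/2).round(4),"foot w",np.linalg.norm(e-g),((e+g)/2).round(4))
```

```text
studs [[0.6247, 0.1331], [0.6446, -0.0589], [0.4968, -0.0733], [0.4769, 0.1174]] [0.5608 0.0296]
spans 0.19236234710824635 0.14852868774790473 yaw box 5.9462275555903075 5.806819515129074
90 len 0.09154003320652421 yaw -7.506982408838388 centre [ 0.6193 -0.3032]
60R len 0.062464487584143885 yaw -9.413951637745924 centre [ 0.5345 -0.4302]
60L len 0.06254254521785882 yaw -11.493148941010384 centre [ 0.4339 -0.3016]
90 stem len 0.09996109895801374 yaw -29.190557198539103 c [ 1.0794 -0.3414] foot w 0.04727975095295243 [ 1.076  -0.3819]
60R stem len 0.06570752143513595 yaw -27.882292275056862 c [ 0.9413 -0.4637] foot w 0.04843817177319405 [ 0.9453 -0.4891]
60L stem len 0.06493579644531758 yaw -30.26720999920513 c [ 0.8909 -0.3417] foot w 0.04416555111678573 [ 0.8904 -0.3634]
```

```bash
cat >> h.py <<'E'
def go(x,y,z,yaw):
    "shift in tool axes (mm) and tool-z turn (deg) from present pose to world target, tool down"
    o=bot.get_obs();from scipy.spatial.transform import Rotation as R
    d=R.from_euler("xyz",o["tcp_rot"],degrees=True).inv().apply(np.array([x,y,z])-o["ee_pos"])*1000
    dy=-(yaw-o["tcp_rot"][2]);dy=(dy+180)%360-180
    print("go",d.round(1),"turn",round(dy,1),"q6 ->",o["q"][5].round(1))
E
python3 - <<'E'
from h import *
P=lambda n,uv,z:ray(n,uv,z)[:2]
s=lambda x,y:np.array([(x-400)/2.2+179.6,(y/2.2)+239.6])
for n,f,bk,fl,fr in(("90",(696,107),(691,42),(671,131),(712,131)),("60R",(637,209),(635,154),(609,229),(657,232)),("60L",(532,107),(538,64),(509,126),(549,132))):
    a,b=P("side",s(*f),.054),P("side",s(*bk),.054);e,g=P("side",s(*fl),0),P("side",s(*fr),0)
    print(n,"stem len",np.linalg.norm(a-b),"yaw",np.degrees(np.arctan2(a[0]-b[0],b[1]-a[1])),"c",((a+b)/2).round(4),"foot w",np.linalg.norm(e-g),((e+g)/2).round(4))
go(.434,-.302,.15,80)
E
```

```text
90 stem len 0.09128560103088171 yaw -8.174249548825058 c [ 0.6213 -0.3025] foot w 0.04733171297245991 [ 0.6162 -0.3428]
60R stem len 0.06052753030746254 yaw -6.614426305384973 c [ 0.5356 -0.4293] foot w 0.04974483525331825 [ 0.5316 -0.454 ]
60L stem len 0.05887715288808893 yaw -9.471675788568456 c [ 0.439  -0.3033] foot w 0.047300872355291124 [ 0.4292 -0.3243]
go [-517.7 -657.5   81.4] turn 76.9 q6 -> 90.0
```

>>> send_rows --targets "-518 -658 80 77 0;-518 -658 80 77 0;-518 -658 80 77 0;-518 -658 80 77 0;-518 -658 80 77 0;-518 -658 80 77 0;-518 -658 80 77 0;-518 -658 80 77 0;-518 -658 80 77 0;-518 -658 80 77 0;-518 -658 80 77 0;-518 -658 80 77 0;-518 -658 80 77 0;-518 -658 80 77 0;-518 -658 80 77 0;-518 -658 80 77 0;-518 -658 80 77 0;-518 -658 80 77 0"

```text
time: 2.45
ee_pos: [0.4343, -0.3017, 0.1518]
tcp_rot: [180.0, 0.0, 80.0]
wrist_force: [0.4, 0.8, -0.1]
opening: 0.0853
grasp_force: 0.0
```

Run:
```python
from h import *
go(.437,-.302,.02,80.5)
crop("side",200,230,160,120,5,"pics/d.png");cv2.imwrite("pics/raw_t1.png",camera("top"))
```

```text
go [  0.2   2.6 131.8] turn -0.5 q6 -> 65.2
```

View pics/d.png

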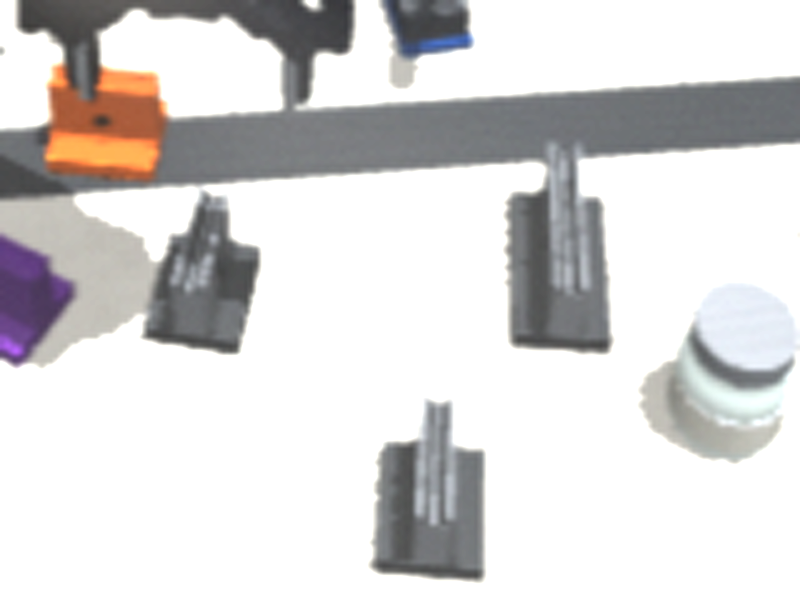

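The crop shows the gripper hovering above the near 60 at (200,270), with the purple decoy clear of it.

>>> send_rows --targets "0 3 50 0 60;0 3 100 0 60;0 3 120 0 60;0 3 132 0 60;0 3 132 0 60;0 3 132 0 255;0 3 132 0 255;0 3 132 0 255;0 3 132 0 255;0 3 132 0 255;0 3 132 0 255;0 3 132 0 255;0 3 132 0 255" --newtons 60

```text
time: 4.18
ee_pos: [0.4374, -0.3033, 0.0202]
tcp_rot: [179.9, 0.0, 79.9]
wrist_force: [-2.6, 0.2, 5.7]
opening: 0.015
grasp_force: 60.6
```

```bash
cat >> h.py <<'E'
def box(bx,by,c=(.5608,.0296),a=5.9):
    a=np.radians(a);return c[0]+bx*np.cos(a)-by*np.sin(a),c[1]+bx*np.sin(a)+by*np.cos(a)
E
python3 - <<'E'
from h import *
go(*box(-.0305,-.040),.2,95.9);go(*box(-.0305,-.040),.08,95.9)
E
```

```text
go [ 302.4   45.1 -180. ] turn -16.0 q6 -> 65.4
go [302.5  44.9 -60. ] turn -16.0 q6 -> 65.4
```

>>> send_rows --targets "0 0 -40 0 255;0 0 -90 0 255;0 0 -140 0 255;0 0 -180 0 255;50 8 -180 -4 255;100 15 -180 -8 255;150 22 -180 -12 255;200 30 -180 -16 255;250 38 -180 -16 255;302 45 -180 -16 255;302 45 -180 -16 255;302 45 -150 -16 255;302 45 -110 -16 255;302 45 -75 -16 255;302 45 -65 -16 255;302 45 -65 -16 255;302 45 -65 -16 255"

```text
time: 6.3
ee_pos: [0.5351, -0.0137, 0.0859]
tcp_rot: [179.9, 0.0, 95.9]
wrist_force: [0.1, 0.1, -5.7]
opening: 0.0152
grasp_force: 60.1
```

Run:
```python
from h import *
go(*box(-.0305,-.040),.026,95.9);o=bot.get_obs();print(o["ee_pos"],o["opening"])
a=cv2.resize(camera("top")[130:230,180:310],None,fx=3.8,fy=3.8,interpolation=2);b=cv2.resize(camera("side")[150:240,220:320],None,fx=3,fy=3,interpolation=2)
im=np.zeros((max(a.shape[0],b.shape[0]),a.shape[1]+b.shape[1],3),np.uint8);im[:a.shape[0],:a.shape[1]]=a;im[:b.shape[0],a.shape[1]:]=b
cv2.imwrite("pics/e.png",cv2.convertScaleAbs(im,alpha=1.6))
```

```text
go [ 0.4 -0.6 59.9] turn 0.0 q6 -> 82.6
[ 0.53512679 -0.01366831  0.0859395 ] 0.015180291547660024
```

View pics/e.png

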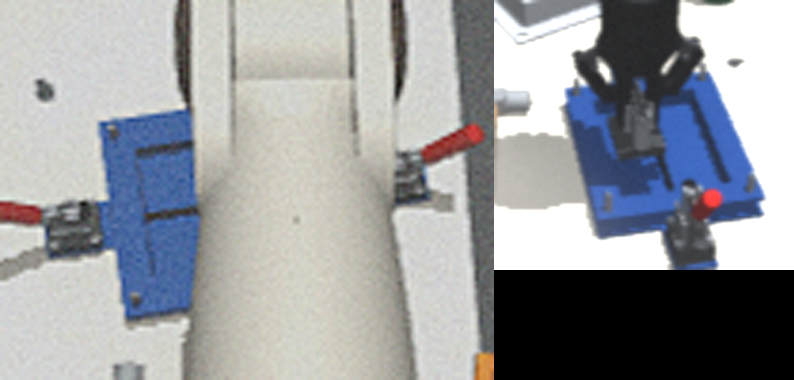

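The die hangs upright over the front channel, which in the side inset is at (640,125). I'll lower it gently.

>>> send_rows --targets "0 0 20 0 255;0 0 35 0 255;0 0 45 0 255;0 0 52 0 255;0 0 56 0 255;0 0 59 0 255;0 0 60 0 255;0 0 60 0 255"

```text
time: 7.4
ee_pos: [0.5356, -0.0134, 0.0259]
tcp_rot: [179.8, 0.0, 95.9]
wrist_force: [-0.7, -0.4, 8.1]
opening: 0.015
grasp_force: 67.5
```

>>> send_rows --targets "0 0 0 0 140;0 0 0 0 140;0 0 0 0 140;0 0 0 0 140;0 0 -20 0 140;0 0 -60 0 140;0 0 -110 0 140;0 0 -160 0 140;0 0 -190 0 140;0 0 -190 0 100"

```text
time: 8.65
ee_pos: [0.5353, -0.0135, 0.2167]
tcp_rot: [179.8, 0.0, 95.9]
wrist_force: [-0.6, -0.9, -0.1]
opening: 0.0514
grasp_force: 0.0
```

Run:
```python
from h import *
go(.5355,-.430,.12,81.7)
```

```text
go [-414.2  -43.1   96.7] turn 14.2 q6 -> 82.6
```

>>> send_rows --targets "-55 -6 0 0 60;-115 -12 0 5 60;-175 -18 0 14 60;-235 -24 0 14 60;-295 -30 0 14 60;-355 -36 20 14 60;-414 -43 60 14 60;-414 -43 96 14 60;-414 -43 97 14 60;-414 -43 97 14 60"

```text
time: 9.9
ee_pos: [0.5344, -0.4291, 0.1182]
tcp_rot: [180.0, -0.0, 82.0]
wrist_force: [-0.1, 0.6, 0.6]
opening: 0.0652
grasp_force: 0.0
```

Run:
```python
from h import *
go(.5355,-.430,.02,81.7)
t=camera("top");crop("top",300,125,100,140,4,"pics/f.png",t);
A=cv2.imread("pics/f.png");s=crop("side",215,150,100,200,3,"pics/g.png");B=cv2.imread("pics/g.png")
im=np.zeros((600,700,3),np.uint8);im[:560,:400]=A;im[:,400:]=B;cv2.imwrite("pics/f.png",im)
```

```text
go [-0.8  1.2 98.2] turn 0.3 q6 -> 59.3
```

View pics/f.png

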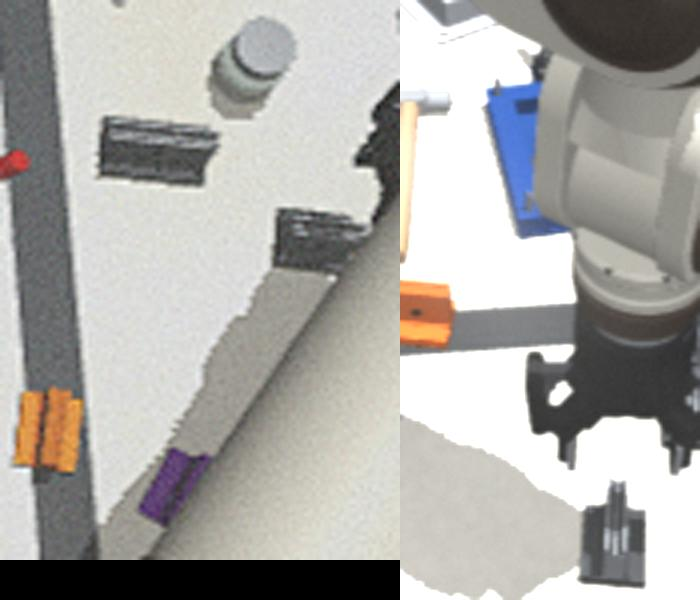

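The second 60 at (320,240) and the 90 at (155,150) haven't moved, and the gripper is centred over the 60.

>>> send_rows --targets "-1 1 40 0 60;-1 1 75 0 60;-1 1 90 0 60;-1 1 98 0 60;-1 1 98 0 60;-1 1 98 0 255;-1 1 98 0 255;-1 1 98 0 255;-1 1 98 0 255;-1 1 98 0 255;-1 1 98 0 255;-1 1 98 0 255" --newtons 60

```text
time: 11.5
ee_pos: [0.5353, -0.4311, 0.0201]
tcp_rot: [179.9, 0.0, 81.9]
wrist_force: [-1.3, -0.3, 5.2]
opening: 0.015
grasp_force: 60.1
```

Run:
```python
from h import *
go(*box(-.0305,.036),.2,95.9);go(*box(-.0305,.036),.086,95.9)
```

```text
go [ 487.2  -77.7 -180.3] turn -14.0 q6 -> 59.2
go [487.2 -77.8 -66.3] turn -14.0 q6 -> 59.2
```

>>> send_rows --targets "0 0 -40 0 255;0 0 -90 0 255;0 0 -140 0 255;0 0 -180 0 255;60 -10 -180 -4 255;120 -20 -180 -8 255;180 -29 -180 -12 255;240 -39 -180 -14 255;300 -48 -180 -14 255;360 -57 -180 -14 255;420 -67 -180 -14 255;487 -78 -180 -14 255;487 -78 -180 -14 255;487 -78 -150 -14 255;487 -78 -110 -14 255;487 -78 -75 -14 255;487 -78 -66 -14 255;487 -78 -66 -14 255;487 -78 -66 -14 255"

```text
time: 13.88
ee_pos: [0.5272, 0.0622, 0.0869]
tcp_rot: [179.9, -0.0, 95.9]
wrist_force: [0.2, 0.7, -5.1]
opening: 0.0151
grasp_force: 59.5
```

Run:
```python
from h import *
go(*box(-.0305,.036),.026,95.9)
```

```text
go [ 0.1 -0.5 60.9] turn 0.0 q6 -> 90.8
```

>>> send_rows --targets "0 0 20 0 255;0 0 35 0 255;0 0 45 0 255;0 0 53 0 255;0 0 57 0 255;0 0 60 0 255;0 0 61 0 255;0 0 61 0 255"

```text
time: 14.88
ee_pos: [0.5276, 0.0624, 0.0256]
tcp_rot: [179.8, -0.0, 95.9]
wrist_force: [2.2, -0.2, 5.5]
opening: 0.015
grasp_force: 66.6
```

>>> send_rows --targets "0 0 0 0 140;0 0 0 0 140;0 0 0 0 140;0 0 0 0 140;0 0 -20 0 140;0 0 -60 0 140;0 0 -110 0 140;0 0 -160 0 140;0 0 -190 0 140;0 0 -190 0 100"

```text
time: 16.12
ee_pos: [0.5272, 0.0624, 0.2167]
tcp_rot: [179.8, -0.0, 95.9]
wrist_force: [0.1, -0.4, -0.6]
opening: 0.0517
grasp_force: 0.0
```

Run:
```python
from h import *
go(.6208,-.303,.12,82)
```

```text
go [-373.1   55.    96.9] turn 13.9 q6 -> 90.8
```

>>> send_rows --targets "-55 8 0 0 60;-115 17 0 5 60;-175 26 0 14 60;-235 35 0 14 60;-295 44 0 14 60;-355 52 20 14 60;-373 55 60 14 60;-373 55 96 14 60;-373 55 97 14 60;-373 55 97 14 60"

```text
time: 17.38
ee_pos: [0.6197, -0.3028, 0.1182]
tcp_rot: [180.0, 0.0, 81.9]
wrist_force: [0.3, 1.4, 0.1]
opening: 0.0651
grasp_force: 0.0
```

Run:
```python
from h import *
go(.6208,-.303,.02,82)
t=camera("top");crop("top",300,125,100,140,4,"pics/f.png",t);
A=cv2.imread("pics/f.png");s=crop("side",215,150,130,200,3,"pics/g.png");B=cv2.imread("pics/g.png")
im=np.zeros((600,790,3),np.uint8);im[:560,:400]=A;im[:,400:]=B;cv2.imwrite("pics/f2.png",im)
```

```text
go [-0.1  1.1 98.2] turn -0.1 q6 -> 72.0
```

View pics/f2.png

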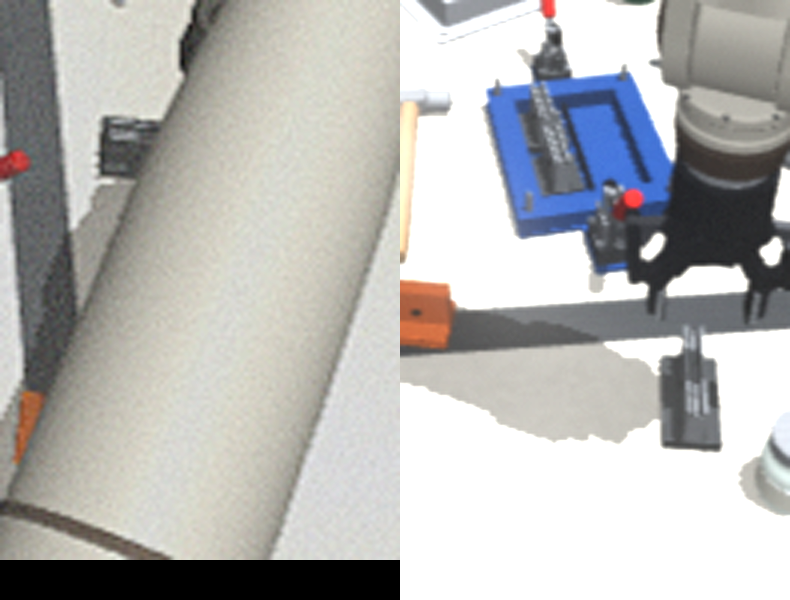

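The two 60s stand in the front channel, at about (553,140). The gripper is centred over the 90 at (690,390), and the jar is clear of it.

>>> send_rows --targets "0 1 40 0 60;0 1 75 0 60;0 1 90 0 60;0 1 98 0 60;0 1 98 0 60;0 1 98 0 255;0 1 98 0 255;0 1 98 0 255;0 1 98 0 255;0 1 98 0 255;0 1 98 0 255;0 1 98 0 255" --newtons 70

```text
time: 18.98
ee_pos: [0.621, -0.3034, 0.0201]
tcp_rot: [179.9, 0.0, 81.9]
wrist_force: [1.7, -0.4, 5.6]
opening: 0.0153
grasp_force: 69.7
```

Run:
```python
from h import *
go(*box(.0305,0),.2,95.9);go(*box(.0305,0),.086,95.9)
```

```text
go [ 328.5  -76.5 -180.1] turn -14.0 q6 -> 72.0
go [328.6 -76.7 -66.1] turn -14.0 q6 -> 72.0
```

>>> send_rows --targets "0 0 -40 0 255;0 0 -90 0 255;0 0 -140 0 255;0 0 -180 0 255;55 -13 -180 -4 255;110 -26 -180 -8 255;165 -39 -180 -12 255;220 -51 -180 -14 255;275 -64 -180 -14 255;328 -77 -180 -14 255;328 -77 -180 -14 255;328 -77 -150 -14 255;328 -77 -110 -14 255;328 -77 -75 -14 255;328 -77 -66 -14 255;328 -77 -66 -14 255;328 -77 -66 -14 255"

```text
time: 21.1
ee_pos: [0.5912, 0.0322, 0.0869]
tcp_rot: [179.9, 0.0, 95.9]
wrist_force: [0.7, -0.1, -8.9]
opening: 0.0149
grasp_force: 70.3
```

Run:
```python
from h import *
go(*box(.0305,0),.026,95.9)
```

```text
go [ 0.5 -0.1 60.9] turn 0.0 q6 -> 87.2
```

>>> send_rows --targets "0 0 20 0 255;0 0 35 0 255;0 0 45 0 255;0 0 53 0 255;0 0 57 0 255;0 0 60 0 255;0 0 61 0 255;0 0 61 0 255;0 0 61 0 255"

```text
time: 22.22
ee_pos: [0.5923, 0.0325, 0.0259]
tcp_rot: [179.7, 0.0, 95.9]
wrist_force: [5.2, 0.4, 5.8]
opening: 0.0149
grasp_force: 77.1
```

>>> send_rows --targets "0 0 0 0 140;0 0 0 0 140;0 0 0 0 140;0 0 0 0 140;0 0 -20 0 140;0 0 -60 0 140;0 0 -110 0 140;0 0 -160 0 140;0 0 -190 0 140;-80 60 -190 0 60;-140 120 -190 0 0;-140 180 -190 0 0;-140 200 -190 0 0"

```text
time: 23.85
ee_pos: [0.7659, -0.0789, 0.2176]
tcp_rot: [-180.0, -0.0, 95.8]
wrist_force: [1.7, 0.2, 1.6]
opening: 0.0854
grasp_force: 0.0
```

>>> send_rows --targets "-20 -60 0 0 0;-50 -120 0 0 0;-80 -180 0 0 0;-110 -240 0 0 0;-140 -300 0 0 0;-150 -360 0 0 0;-150 -400 0 0 0;-150 -400 0 0 0;-150 -400 0 0 0"

```text
time: 24.98
ee_pos: [0.3823, -0.2681, 0.219]
tcp_rot: [179.9, 0.0, 95.9]
wrist_force: [0.8, 0.0, 0.2]
opening: 0.0853
grasp_force: 0.0
```

Run:
```python
from h import *
t=camera("top");s=camera("side");cv2.imwrite("pics/raw_t3.png",t);cv2.imwrite("pics/raw_s3.png",s)
A=cv2.convertScaleAbs(cv2.resize(t[140:280,85:310],None,fx=3.5,fy=3.5,interpolation=2),alpha=1.5)
cv2.imwrite("pics/i.png",A);print(A.shape)
B=cv2.convertScaleAbs(cv2.resize(s[105:245,195:315],None,fx=4.2,fy=4.2,interpolation=2),alpha=1.5);cv2.imwrite("pics/j.png",B)
# cover bar: dark blob in cover region
u0,v0=100,200;r=t[200:260,100:165].max(2);m=(r<70).astype(np.uint8);k,l,st,ce=cv2.connectedComponentsWithStats(m)
for i in range(1,k):
    if st[i,4]>30:print(st[i],ce[i]+[u0,v0],cv2.minAreaRect(np.argwhere(l==i)[:,::-1].astype(np.float32)),ray("top",ce[i]+[u0,v0],.078))
```

```text
(490, 788, 3)
[ 10  13  35  21 192] [126.75520833 222.71354167] ((27.26415252685547, 23.07547378540039), (6.410487174987793, 37.10312271118164), 60.945396423339844) [0.44090364 0.39202281 0.078     ]
[ 16  17  48  39 110] [141.65454545 239.51818182] ((41.106388092041016, 40.050323486328125), (12.928504943847656, 55.96920394897461), 47.9356689453125) [0.38616669 0.34517377 0.078     ]
```

View pics/i.png

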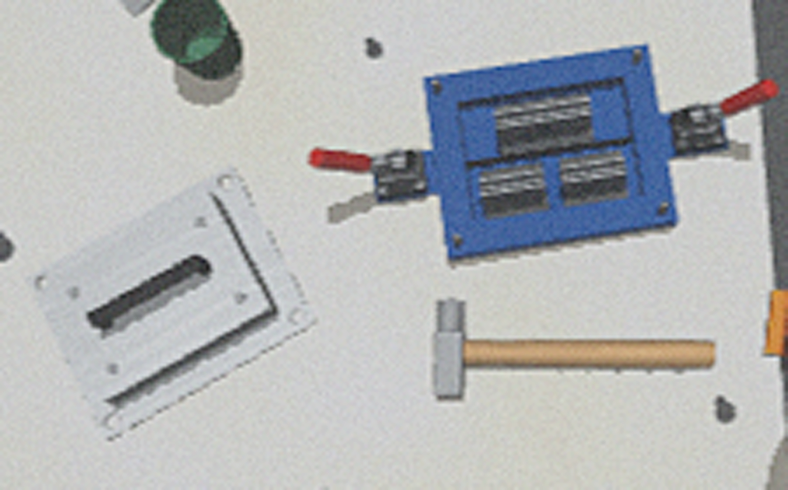

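View pics/j.png

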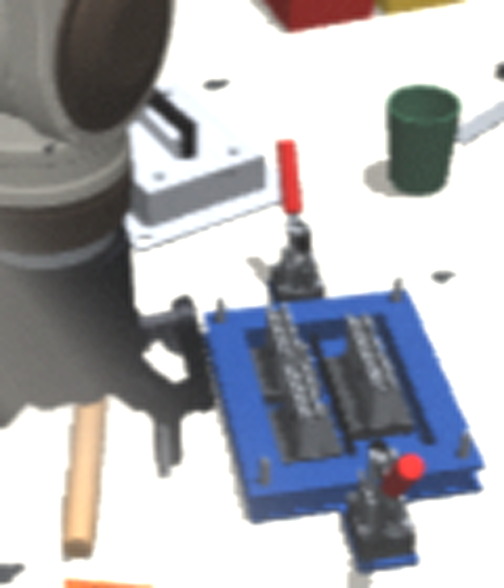

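All three dies stand upright in the box: two in the front channel and the 90 in the back. The cover's holes are at crop px (42,282), (226,181), (297,317) and (112,423).

Run:
```python
from h import *
h=np.array([(42,282),(226,181),(297,317),(112,423)])/3.5+[84.6,139.6]
w=np.array([ray("top",p,.003)[:2] for p in h]);c=w.mean(0)
ly=(w[0]+w[3]-w[1]-w[2])/2;lx=(w[0]+w[1]-w[2]-w[3])/2
print(w.round(4).tolist(),c,np.linalg.norm(ly),np.linalg.norm(lx),np.degrees(np.arctan2(-ly[0],ly[1])),np.degrees(np.arctan2(lx[1],lx[0])))
b=[ray("top",np.array(p)/3.5+[84.6,139.6],.078)[:2] for p in((88,318),(208,258))];print("bar top near?",b,np.linalg.norm(b[0]-b[1]),np.mean(b,0))
print("studs again")
h=np.array([(436,87),(637,57),(662,208),(458,241)])/3.5+[84.6,139.6]
w=np.array([ray("top",p,.052)[:2] for p in h]);print(w.mean(0),w.round(4).tolist())
ly=(w[0]+w[3]-w[1]-w[2])/2;lx=(w[0]+w[1]-w[2]-w[3])/2
print(np.degrees(np.arctan2(-ly[0],ly[1])),np.degrees(np.arctan2(lx[1],lx[0])))
go(c[0],c[1],.219,90+29);go(.37,.0,.219,90)
```

```text
[[0.4653, 0.5172], [0.5541, 0.343], [0.4191, 0.2755], [0.3297, 0.448]] [0.44202369 0.39594003] 0.19488906577434637 0.15159893630862786 27.20273264755086 26.805250771333103
bar top near? [array([0.4195215 , 0.44444556]), array([0.46766599, 0.33837598])] 0.11648453512244547 [0.44359375 0.39141077]
studs again
[0.5592315  0.02967411] [[0.6231, 0.1326], [0.6423, -0.0581], [0.4961, -0.0724], [0.4754, 0.1166]]
6.006220178962146 5.875405629376064
go [ 6.540e+02  1.273e+02 -4.000e-01] turn -23.0 q6 -> 49.1
go [267.7  14.6  -0.4] turn 6.0 q6 -> 49.1
```

>>> send_rows --targets "55 11 0 0 0;115 22 0 -5 0;175 34 0 -10 0;235 46 0 -15 0;295 57 0 -21 0;355 69 0 -21 0;415 81 0 -21 0;475 92 0 -21 0;535 104 0 -21 0;595 116 0 -21 0;654 127 0 -21 0;654 127 40 -21 0;654 127 90 -21 0;654 127 90 -21 0;654 127 90 -21 0"

```text
time: 26.95
ee_pos: [0.4415, 0.3968, 0.1303]
tcp_rot: [179.9, -0.0, 117.0]
wrist_force: [0.7, 0.1, -0.1]
opening: 0.0855
grasp_force: 0.0
```

Run:
```python
from h import *
go(.442,.3945,.054,117)
s=camera("side");B=cv2.convertScaleAbs(cv2.resize(s[90:240,190:310],None,fx=4,fy=4,interpolation=2),alpha=1.5);cv2.imwrite("pics/k.png",B)
```

```text
go [-2.3 -0.6 76.3] turn -0.0 q6 -> 105.0
```

View pics/k.png

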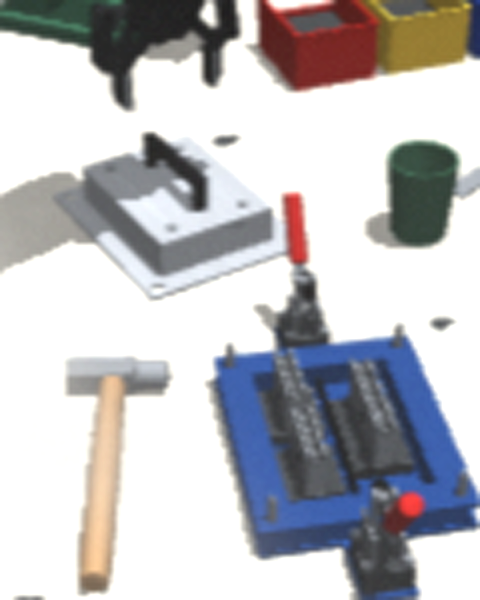

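The side view shows the cover undisturbed, with its bar between (148,137) and (206,180), directly below the open fingers.

>>> send_rows --targets "-2 -1 30 0 0;-2 -1 55 0 0;-2 -1 68 0 0;-2 -1 76 0 0;-2 -1 76 0 0;-2 -1 76 0 255;-2 -1 76 0 255;-2 -1 76 0 255;-2 -1 76 0 255;-2 -1 76 0 255;-2 -1 76 0 255;-2 -1 76 0 255;-2 -1 76 0 255" --newtons 80

```text
time: 28.62
ee_pos: [0.4416, 0.3938, 0.0532]
tcp_rot: [179.9, -0.0, 116.9]
wrist_force: [1.9, 0.1, 6.1]
opening: 0.0125
grasp_force: 79.0
```

Run:
```python
from h import *
o=bot.get_obs();print(o["ee_pos"],o["tcp_rot"])
go(.560,.0297,.26,95.95)
```

```text
[0.44161024 0.39381457 0.05324016] [ 1.79926799e+02 -1.34289724e-02  1.16920504e+02]
go [-378.2  -59.  -206.9] turn 21.0 q6 -> 104.8
```

>>> send_rows --targets "0 0 -20 0 255;0 0 -60 0 255;0 0 -110 0 255;0 0 -160 0 255;0 0 -190 0 255;-40 -6 -190 3 255;-85 -13 -190 6 255;-130 -20 -190 9 255;-175 -27 -190 12 255;-220 -34 -190 15 255;-265 -41 -190 18 255;-310 -48 -190 21 255;-350 -55 -190 21 255;-378 -59 -190 21 255;-378 -59 -190 21 255;-378 -59 -160 21 255;-378 -59 -130 21 255;-378 -59 -117 21 255;-378 -59 -117 21 255;-378 -59 -117 21 255"

```text
time: 31.12
ee_pos: [0.5601, 0.03, 0.1709]
tcp_rot: [179.9, 0.0, 95.9]
wrist_force: [-0.2, 0.9, -4.3]
opening: 0.0124
grasp_force: 78.7
```

Run:
```python
from h import *
go(.560,.0297,.17,95.95)
t=camera("top");s=camera("side");cv2.imwrite("pics/raw_t4.png",t);cv2.imwrite("pics/raw_s4.png",s)
A=cv2.convertScaleAbs(cv2.resize(t[135:235,175:315],None,fx=2.8,fy=2.8,interpolation=2),alpha=1.5)
B=cv2.convertScaleAbs(cv2.resize(s[135:245,220:320],None,fx=4,fy=4,interpolation=2),alpha=1.5)
im=np.zeros((440,792,3),np.uint8);im[:280,:392]=A;im[:,392:]=B;cv2.imwrite("pics/l.png",im)
```

```text
go [-0.3 -0.1  0.9] turn -0.0 q6 -> 87.1
```

View pics/l.png

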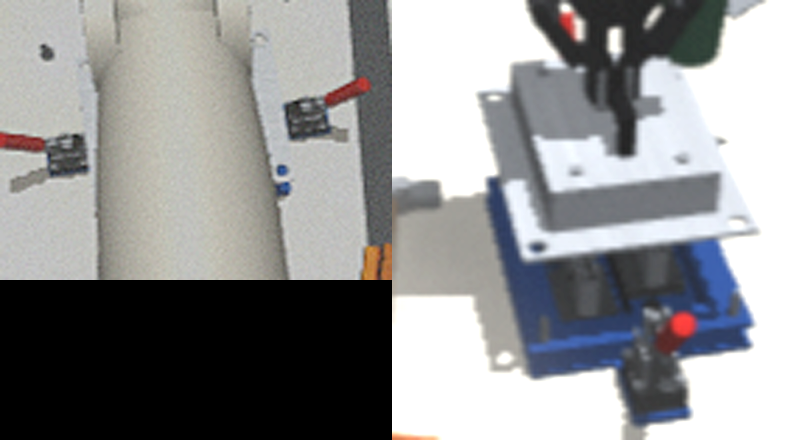

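The side inset shows three cover holes at (496,98), (537,246) and (741,224), above the stud tips. I'll compare the holes and studs through the same camera.

Run:
```python
from h import *
S={"-+":(219,303),"++":(398,283),"+-":(464,435),"--":(263,462)}
S={k:ray("side",np.array(v)/4.2+[194.6,104.6],.052)[:2] for k,v in S.items()}
H={"-+":(496,98),"--":(537,246),"+-":(741,224)}
H={k:ray("side",(np.array(v)-[392,0])/4+[219.6,134.6],.1195)[:2] for k,v in H.items()}
M=dict(zip(("-+","++","+-","--"),[(-1,1),(1,1),(1,-1),(-1,-1)]))
for n,D in(("stud",S),("hole",H)):
    d=D["-+"]-D["--"];e=D["+-"]-D["--"];c=(D["-+"]+D["+-"])/2
    print(n,{k:v.round(4).tolist() for k,v in D.items()},"c",c.round(4),np.linalg.norm(d).round(4),np.linalg.norm(e).round(4),np.degrees(np.arctan2(-d[0],d[1])),np.degrees(np.arctan2(e[1],e[0])))
```

```text
stud {'-+': [0.4791, 0.1122], '++': [0.6279, 0.1266], '+-': [0.6474, -0.0604], '--': [0.4989, -0.0763]} c [0.5633 0.0259] 0.1895 0.1493 5.993651504307719 6.1054473678283525
hole {'-+': [0.4772, 0.1201], '--': [0.4956, -0.0693], '+-': [0.6474, -0.0573]} c [0.5623 0.0314] 0.1903 0.1523 5.553787091192719 4.513277595425638
```

>>> send_rows --targets "-2 0 15 0 255;-2 0 30 0 255;-2 0 45 0 255;-2 0 53 0 255;-2 0 57 0 255;-2 0 57 0 255;-2 0 57 0 255"

```text
time: 32.1
ee_pos: [0.5602, 0.0278, 0.1132]
tcp_rot: [180.0, 0.0, 95.9]
wrist_force: [-0.3, 0.1, -5.2]
opening: 0.0125
grasp_force: 78.7
```

Run:
```python
from h import *
go(.560,.0297,.114,95.95)
s=np.mean([camera("side").astype(float) for _ in range(4)],0).astype(np.uint8);t=camera("top");cv2.imwrite("pics/raw_s5.png",s);cv2.imwrite("pics/raw_t5.png",t)
B=cv2.convertScaleAbs(cv2.resize(s[148:238,228:322],None,fx=6,fy=6,interpolation=2),alpha=1.5)
A=cv2.convertScaleAbs(cv2.resize(t[135:225,265:305],None,fx=5,fy=5,interpolation=2),alpha=1.5)
im=np.zeros((540,800,3),np.uint8);im[:,:564]=B;im[:450,564:764]=A;cv2.imwrite("pics/m.png",im)
```

```text
go [ 1.9 -0.  -0.8] turn -0.0 q6 -> 86.9
```

View pics/m.png

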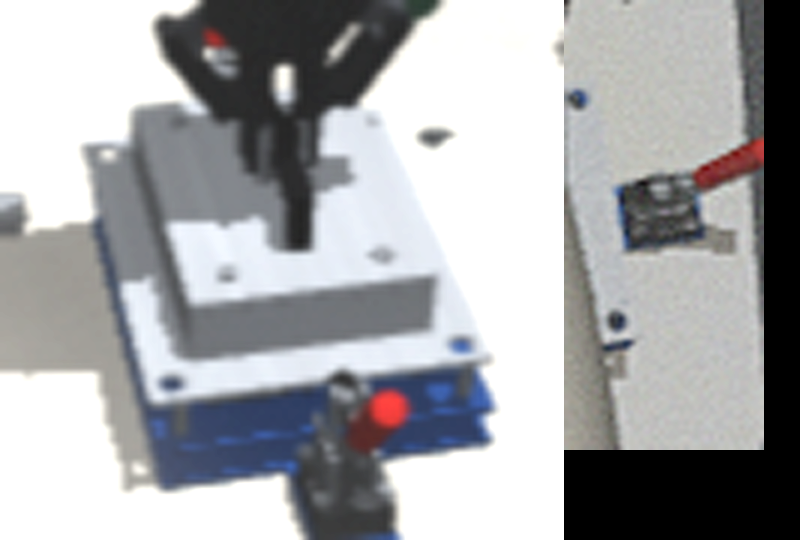

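Both -y holes are visible in the top inset, at (578,98) and (616,320). The side view shows them at (171,382) and (461,344), plus a third at (107,153).

Run:
```python
from h import *
z=.0625
st={"+-":(.6434,-.0585),"--":(.4965,-.0728)}; ss={"+-":(.6474,-.0604),"--":(.4989,-.0763),"-+":(.4791,.1122)}
for k,p in{"+-":(578,98),"--":(616,320)}.items():
    w=ray("top",(np.array(p)-[564,0])/5+[264.6,134.6],z)[:2];print("top",k,w.round(4),"stud-hole",((st[k]-w)*1000).round(1))
for k,p in{"--":(171,382),"+-":(461,344),"-+":(107,153)}.items():
    w=ray("side",np.array(p)/6+[227.6,147.6],z)[:2];print("side",k,w.round(4),"stud-hole",((ss[k]-w)*1000).round(1))
# where a stud tip should project for the top-based box
for k in((-.075,-.097),(.075,-.097),(-.075,.097)):
    x,y=box(*k,c=(.560,.0297),a=5.95);print(k,np.round([x,y],4),"side stud px raw",proj("side",(x,y,.052)).round(1))
```

```text
top +- [ 0.6447 -0.0605] stud-hole [-1.3  2. ]
top -- [ 0.4954 -0.0759] stud-hole [1.1 3.1]
side -- [ 0.4959 -0.0726] stud-hole [ 3.  -3.7]
side +- [ 0.6451 -0.057 ] stud-hole [ 2.3 -3.4]
side -+ [0.4753 0.1192] stud-hole [ 3.8 -7. ]
(-0.075, -0.097) [ 0.4955 -0.0746] side stud px raw [256.  214.3]
(0.075, -0.097) [ 0.6447 -0.059 ] side stud px raw [304.1 207.9]
(-0.075, 0.097) [0.4753 0.1184] side stud px raw [245.5 175.7]
```

Run:
```python
from h import *
for w,p in(((.4959,-.0726),(180,415)),((.6451,-.057),(464,380))):
    print((proj("side",(*w,.0405))-[227.6,147.6])*6,p)
s=cv2.imread("pics/raw_s3.png").astype(float)
g=s.max(2)
for u,v in((257,214),(305,208),(246,177),(289,173)):
    print(u,v);print(g[v-4:v+5,u-4:u+5].astype(int))
```

```text
[171.13017036 413.83250004] (180, 415)
[457.3328909  375.66175101] (464, 380)
257 214
[[129 129 129 129 129 128 126 108  84]
 [129 129 128 129 128 129 127 111  87]
 [128 129 126 128 129 129 129 124  98]
 [126 128 128 127 126 127 129 127 108]
 [124 128 128 114 105 112 124 126 111]
 [116 128 127 107  90  90 115 125 123]
 [115 126 126 107  82  82 111 128 127]
 [112 127 125 107  82  81 112 127 130]
 [110 124 123 104  82  81 110 127 128]]
305 208
[[130 129 129 131 153 182 204 206 206]
 [129 128 129 131 138 172 198 205 205]
 [127 128 128 129 133 155 185 204 205]
 [129 127 128 128 131 153 183 203 205]
 [131 129 127 116 107 119 168 199 204]
 [129 129 126 101  82  90 143 183 202]
 [129 127 124  99  76  85 125 172 197]
 [128 126 120  92  73  86 116 154 183]
 [129 125 102  74  71  91 118 137 172]]
246 177
[[205 204 205 206 206 206 204 205 205]
 [205 204 205 204 202 202 203 204 203]
 [205 205 205 203 192 178 191 201 201]
 [203 205 204 202 159 120 170 197 202]
 [195 203 204 199 143  94 143 184 197]
 [178 197 196 190 134  85 122 152 162]
 [170 167 150 136  98  76  99 123 131]
 [160 148 124 101  73  72  95 117 125]
 [145 146 124  99  77  78  98 118 125]]
289 173
[[206 207 207 206 203 205 207 209 207]
 [206 206 206 202 187 192 204 207 207]
 [206 206 205 184 137 140 187 206 207]
 [206 207 202 155 101 126 182 205 209]
 [199 198 194 144  91 117 163 194 208]
 [163 155 145 109  81  96 129 175 203]
 [132 129 105  80  76  97 122 154 186]
 [127 124 101  80  82  99 120 137 175]
 [128 127 124 120 122 124 127 130 154]]
```

>>> send_rows --targets "0.3 1.5 0 0 255;0.3 1.5 4 0 255;0.3 1.5 7 0 255;0.3 1.5 10 0 255;0.3 1.5 12 0 255;0.3 1.5 12 0 255"

```text
time: 33.1
ee_pos: [0.5617, 0.0283, 0.1007]
tcp_rot: [180.0, 0.0, 95.9]
wrist_force: [2.2, 0.9, -5.3]
opening: 0.012
grasp_force: 78.7
```

>>> send_rows --targets "0 0.5 3 0 255;0 0.5 6 0 255;0 0.5 9 0 255;0 0.5 12 0 255;0 0.5 12 0 255"

```text
time: 33.72
ee_pos: [0.5619, 0.0283, 0.0882]
tcp_rot: [-180.0, -0.0, 95.9]
wrist_force: [4.5, 1.7, -6.9]
opening: 0.0127
grasp_force: 78.4
```

>>> send_rows --targets "0.5 1 2 0 255;0.5 1 4 0 255;0.5 1 6 0 255;0.5 1 7 0 255;0.5 1 7 0 255;0.5 1 7 0 255"

```text
time: 34.48
ee_pos: [0.5627, 0.0289, 0.0816]
tcp_rot: [-180.0, 0.0, 95.9]
wrist_force: [-0.1, 0.2, -4.9]
opening: 0.0124
grasp_force: 78.8
```

Lateral force has gone to zero and the cover is nearly seated. I'll make the last bit of contact and then release.

>>> send_rows --targets "0 0 0.5 0 255;0 0 1 0 255;0 0 1 0 255"

```text
time: 34.85
ee_pos: [0.5628, 0.0289, 0.0813]
tcp_rot: [180.0, 0.0, 95.9]
wrist_force: [-3.9, -0.7, 3.0]
opening: 0.0126
grasp_force: 79.7
```

>>> send_rows --targets "0 0 0 0 120;0 0 0 0 120;0 0 0 0 120;0 0 0 0 120;0 0 -10 0 120;0 0 -40 0 120;0 0 -80 0 120;0 0 -120 0 120;0 0 -120 0 255;0 0 -120 0 255"

```text
time: 36.1
ee_pos: [0.5629, 0.0289, 0.2006]
tcp_rot: [180.0, 0.0, 95.9]
wrist_force: [0.4, 0.5, -1.4]
opening: 0.0093
grasp_force: 0.0
```

Run:
```python
from h import *
for y in(.191,-.191): go(*box(0,y,(.5622,.029),5.95),.2,95.95)
s=camera("side");t=camera("top")
B=cv2.convertScaleAbs(cv2.resize(s[135:238,222:322],None,fx=5.5,fy=5.5,interpolation=2),alpha=1.5);cv2.imwrite("pics/n.png",B)
```

```text
go [191.2  -0.7   0.6] turn -0.0 q6 -> 87.0
go [-190.8   -0.6    0.6] turn -0.0 q6 -> 87.0
```

View pics/n.png

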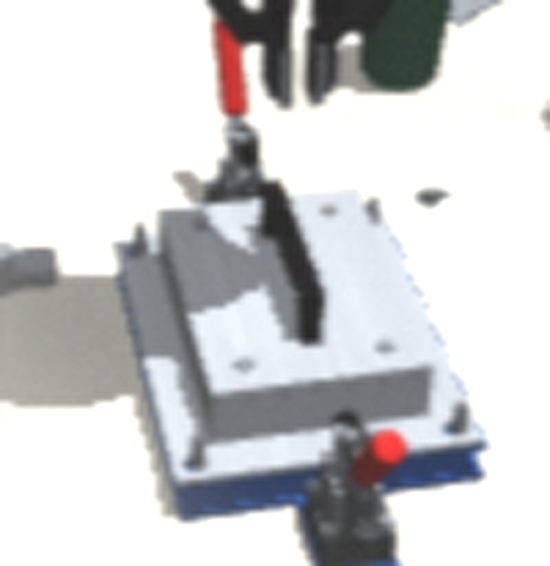

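The cover lies flat with all four studs through it. I'll push the left handle down.

>>> send_rows --targets "60 0 0 0 255;120 0 0 0 255;180 0 0 0 255;191 0 0 0 255;191 0 30 0 255;191 0 50 0 255;191 0 60 0 255;191 0 70 0 255;191 0 80 0 255;191 0 90 0 255;191 0 98 0 255;191 0 106 0 255;191 0 113 0 255;191 0 119 0 255;191 0 125 0 255;191 0 131 0 255;191 0 136 0 255;191 0 139 0 255;191 0 141 0 255;191 0 141 0 255"

```text
time: 38.7
ee_pos: [0.543, 0.2188, 0.0594]
tcp_rot: [-180.0, 0.0, 95.9]
wrist_force: [0.2, 1.0, 2.3]
opening: -0.0
grasp_force: 1.0
```

>>> send_rows --targets "0 0 1 0 255;0 0 2 0 255;0 0 2.5 0 255;0 0 2.5 0 255"

```text
time: 39.2
ee_pos: [0.5432, 0.2189, 0.0571]
tcp_rot: [-180.0, -0.0, 95.9]
wrist_force: [-1.0, 2.9, 4.7]
opening: 0.0
grasp_force: 2.1
```

>>> send_rows --targets "0 0 0.7 0 255;0 0 1.2 0 255;0 0 1.2 0 255"

```text
time: 39.58
ee_pos: [0.5433, 0.219, 0.0568]
tcp_rot: [180.0, -0.0, 95.9]
wrist_force: [-3.2, 3.3, 10.0]
opening: 0.0003
grasp_force: 5.0
```

End stop reached. Now the right one.

>>> send_rows --targets "0 0 -40 0 255;0 0 -90 0 255;0 0 -143 0 255;-60 0 -143 0 255;-120 0 -143 0 255;-180 0 -143 0 255;-240 0 -143 0 255;-300 0 -143 0 255;-355 0 -143 0 255;-382 0 -143 0 255;-382 0 -143 0 255;-382 0 -143 0 255"

```text
time: 41.08
ee_pos: [0.5822, -0.1609, 0.1984]
tcp_rot: [-179.9, -0.0, 95.9]
wrist_force: [-0.3, 0.2, 0.7]
opening: -0.0
grasp_force: 0.0
```

Run:
```python
from h import *
go(*box(0,-.191,(.5622,.029),5.95),.0575,95.95)
```

```text
go [-1.000e-01 -0.000e+00  1.409e+02] turn -0.0 q6 -> 68.7
```

>>> send_rows --targets "0 0 30 0 255;0 0 50 0 255;0 0 60 0 255;0 0 70 0 255;0 0 80 0 255;0 0 90 0 255;0 0 98 0 255;0 0 106 0 255;0 0 113 0 255;0 0 119 0 255;0 0 125 0 255;0 0 131 0 255;0 0 136 0 255;0 0 139 0 255;0 0 141 0 255;0 0 141.5 0 255;0 0 142 0 255;0 0 142 0 255"

```text
time: 43.32
ee_pos: [0.5825, -0.1611, 0.057]
tcp_rot: [-180.0, -0.0, 95.9]
wrist_force: [0.4, -2.5, 3.7]
opening: -0.0
grasp_force: 2.0
```

>>> send_rows --targets "0 0 0.5 0 255;0 0 1 0 255;0 0 1.2 0 255;0 0 1.2 0 255"

```text
time: 43.82
ee_pos: [0.5827, -0.1612, 0.0568]
tcp_rot: [180.0, 0.0, 95.9]
wrist_force: [-2.7, -2.2, 9.4]
opening: -0.0
grasp_force: 5.3
```

>>> send_rows --targets "0 0 -40 0 255;0 0 -90 0 255;0 0 -140 0 255;-50 -30 -160 0 255;-100 -80 -160 0 255;-130 -140 -160 0 255;-130 -190 -160 0 255;-130 -190 -160 0 255;-130 -190 -160 0 255"

```text
time: 44.95
ee_pos: [0.4073, -0.3097, 0.2156]
tcp_rot: [180.0, -0.0, 95.9]
wrist_force: [0.1, -0.1, 0.3]
opening: -0.0002
grasp_force: 0.0
```

Run:
```python
from h import *
t=camera("top");s=camera("side")
for n,im in(("top",t),("side",s)):
    g=cv2.cvtColor(im,cv2.COLOR_BGR2HSV);m=(((g[...,0]<6)|(g[...,0]>174))&(g[...,1]>150)&(g[...,2]>60)).astype(np.uint8)
    k,l,st,ce=cv2.connectedComponentsWithStats(m)
    for i in range(1,k):
        if 15<st[i,4]<200:print(n,st[i],ce[i].round(1),ray(n,ce[i],.05).round(3))
for y in(.213,-.213):x=box(0,y,(.5622,.029),5.95);print(np.round(x,3),proj("top",(*x,.05)).round(1),proj("side",(*x,.05)).round(1))
# cover: bar centre in top
r=t[140:230,200:290].max(2);m=(r<55).astype(np.uint8);k,l,st,ce=cv2.connectedComponentsWithStats(m)
for i in range(1,k):
    if st[i,4]>60:print("dark",st[i],ray("top",ce[i]+[200,140],.1).round(3))
```

```text
top [297 168  18   6  74] [305.7 170.4] [ 0.586 -0.184  0.05 ]
top [168 187  18   7  70] [176.6 190.1] [0.543 0.241 0.05 ]
side [260 150   5   9  28] [261.7 154.2] [0.543 0.247 0.05 ]
side [287 231  10  17  80] [291.6 238.6] [ 0.587 -0.179  0.05 ]
[0.54  0.241] [176.7 190.9] [261.1 155.2]
[ 0.584 -0.183] [305.5 171. ] [290.9 239.7]
dark [ 24  33  34  11 149] [0.561 0.031 0.1  ]
```

Both red grips sit exactly where level handles should be, and the cover bar reads (0.561, 0.031) at its 0.100 m seated height. The robot is clear, so I'll hand in.

```bash
python3 -c "
from workcell import ticket
print(ticket.job_done())"
```

```text
the job is handed in; nothing more can be done
None
```

I packed all three die segments present (one 90 mm, two 60 mm) upright in the box, seated the cover flat over all four studs, pushed both clamp handles down to their end stops, and handed the job in at about 45 s; no verdict was returned.

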